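Nip the egg cup into its holder with the eccentric knob

TASK

Stand the dark grey egg cup upright on the wooden holder, in the gap between the V-shaped rubber cushion and the steel cam, and let go of it. Then turn the black wing knob clockwise until the off-centre cam bears on the cup and nips it snugly into the cushion with about 10 N, never as much as 20 N or the porcelain chips, and take your hand off so that the knob alone holds it. Leave everything else on the shelf alone.

Things in the scene. Friction and masses are not known exactly. Their poses are not given: they have to be found in the camera images.
- cup_dark_mid (a point): Dark grey porcelain egg cup, a plain cylinder 48 mm in diameter, 60 mm tall, about 120 g (varies), with a 42 mm egg hollow 24 mm deep at the top. This point: on its axis half-way up, 30 mm above its underside; z is its axis. It starts upright on the shelf. Grip it around its upper part (40 to 52 mm above its underside): the holder's cushion and cam surround its lower part.
- holder: Fixed light wooden board 120 x 210 x 15 mm, the egg-cup holder; its top is 15 mm above the shelf. Origin: underside of the board, below the place for the cup. +y points from the place for the cup to the knob's axis (56.5 mm away), -y to the V cushion. The clamping line is the line x = 0 of this frame. Its yaw varies.
- cup_place (a point): Point on the board top, at x = 0, y = +5 mm of the holder, where the cup's underside is to be set down (within 3 mm); axes as the holder's. There the cup is free of the cam as the knob starts. A cup axis at y above 8 mm would touch the cam. Grip the cup along the holder's x, across the clamping line, so that the fingers keep clear of the knob.
- cushion_nominal (a point): Grey rubber V cushion: two faces 45 degrees either side of the clamping line, 22 mm tall above the board, 50 mm wide, opening to the holder's +y. It yields to -y on a spring of 4500 N/m, no preload. This point, fixed to the board at x = 0, y = 0, is only where the axis of a cup just seated in it would be on average: truly it is up to 3 mm either way along y, different each time, not measured.
- cam: The eccentric: steel disc of radius 30 mm, 5 to 19 mm above the board top, turning with the black wing knob about a vertical axis. Origin on that axis, level with the board top; z up; +x points to the lobe (red dot): the disc's centre is 12 mm from the axis along +x. It starts with the lobe 2.0 to 2.2 rad counter-clockwise, seen from above, from the direction to the cup.
- pivot (a point): The knob's turning axis at the board top (fixed). Clockwise by 0.45 to 1.25 rad brings the cup against the cushion, 0.1 to 0.3 rad more gives 10 N; at its end stop (lobe at the cup) the cam presses too hard. The stiff pivot drags with 0.3 N m (in part still felt when stopped) plus 0.02 N m per rad/s; the knob stays where left. Pressing with F newtons adds about 0.02 N m per N to the turning moment.
- knob (a point): Point on the knob's turning axis half-way up its wing, 45 mm above the board top; axes as the cam's. The wing is a black bar 12 mm thick, 44 mm long, 30 mm tall (30 to 60 mm above the board top) that runs along the cam's y, so it is pinched along the cam's x, firmly (50 N or more), as turning takes up to 0.6 N m.
- cup_pale_mid (a point): Pale grey egg cup of the same shape and size standing on the shelf, to be left alone. Point on its axis, 30 mm above its underside.
- saucer: White saucer 130 mm in diameter, 12 mm tall, to be left alone. Origin: centre of its underside.
- spoon: Steel egg spoon 130 mm long on the saucer, to be left alone. Origin: middle of its underside; x runs along it.
- lid: Clear domed lid of the egg cooker, 170 mm in diameter, 73 mm tall, on the shelf, to be left alone. Origin: centre of its underside.
- salt: Blue salt shaker 40 mm in diameter, 85 mm tall, to be left alone. Origin: centre of its underside.
Things that resemble listed ones, but are neither listed nor needed, are in the scene too. Leave any yellow look-alike of the part that bears cup_dark_mid alone.

How it is judged (in metres and radians):
On the way, in this order (a step that is already met when the one before it is completed fails the run):
1. the dark cup stands upright in the gap of the holder, let go, the cam not yet pressing on it (x of cup_dark_mid in the frame of holder between -0.008 and 0.008 m and y of cup_dark_mid in the frame of holder between -0.013 and 0.013 m and z of cup_dark_mid in the frame of holder between 0.042 and 0.048 m and angle between cup_dark_mid's own z axis and vertical below 0.1 rad and contact force between cup_dark and the fingers below 0.1 N and contact force between cam and cup_dark below 2 N), for 0.2 s.
2. the cam bears on the cup with 6 to 16 N (contact force between cam and cup_dark between 6 and 16 N), for 0.2 s.
At the end, for the whole second after the job is handed in: The dark cup stands upright (within 0.1 rad) and at rest on the holder board its axis within 8 mm of the clamping line (x = 0 of the holder) and within 13 mm of y = 0 of the holder, let go, and the cam by itself presses on it with 6 to 16 N (all of step 2 and x of cup_dark_mid in the frame of holder between -0.008 and 0.008 m and y of cup_dark_mid in the frame of holder between -0.013 and 0.013 m and z of cup_dark_mid in the frame of holder between 0.042 and 0.048 m and angle between cup_dark_mid's own z axis and vertical below 0.1 rad and contact force between cup_dark and the fingers below 0.1 N and linear speed of cup_dark below 0.01 m/s); the robot touches nothing.
It fails at once if the cam presses on the cup with 20 N or more (contact force between cam and cup_dark above 20 N).
It fails at once if the dark cup is dropped (let go more than about 1 cm up) (contact force between cup_dark and the fingers below 0.05 N and linear speed of cup_dark above 0.5 m/s).
It fails at once if the dark cup is tipped over (angle between cup_dark_mid's own z axis and vertical above 0.6 rad).
It fails at once if the pale cup, saucer, spoon, lid or salt shaker is moved by more than 20 mm (distance of any of cup_pale_mid, saucer, spoon, lid, salt from where it was at the start of the episode above 0.02 m).
It also fails if it takes over 72 s, if anything falls off the work surface, if the arm or the gripper's body presses on something with over 40 N, if the wrist force passes 120 N, or if a joint passes its speed limit or range.

ROBOT

A 6-joint arm with a two-finger parallel gripper is mounted at the origin on the work surface. World frame = base frame: x ahead of the robot, y to its left, z up, the work surface at z = 0. Lengths are in m, angles in degrees, forces in N, time in s.
With the tool pointing down it reaches from about 0.375 to 0.75 m from the base axis. Payload 9 kg.
Tool frame: the origin (TCP) lies where the fingers leave the gripper's body, on its centre line; the fingertips stand 73 mm ahead of it and the grasp point (between the pads) lies 54 mm ahead of it (robot.tip_reach is the distance from the TCP to the fingertips, in m); z points along the fingers, y is the line along which they close (so a half turn about z gives the same grasp; the last joint's range is limited). The gripper opens to 85 mm and grips with 20 to 120 N. Pads are 22 mm wide; open, the fingers measure 114 mm over their backs; the gripper's body (76 mm by 85 mm) begins 54 mm behind the grasp point. The pads swing forward as they close: fully open they stand 13 mm farther back than shut.
Start: joints at [59.032, 5.964, 5.575, 89.605, 0, 77.527], TCP at [0.19, 0.569, 0.304] pointing down, gripper open.
Joint ranges: [-171.21, 171.21], [-48.23, 106.86], [-62.78, 66.21], [-105.2, 120.99], [-86.42, 89.51], [-180, 180]. Speed limits (degrees/s): [127.2, 127.2, 147.25, 180, 180, 180].

INTERFACE

Orientations are given as [roll, pitch, yaw] about the fixed x, y, z axes, in that order (R = Rz(yaw) Ry(pitch) Rx(roll)).
In Python, from plant import robot gives the robot as it stands. Calls block until the motion is done:
- robot.move_pose(position, orientation): joint-space move of the TCP to a pose.
- robot.line_to(position, vel=0.15, rotation=None, guard=None): straight line of the TCP; rotation=None keeps the orientation; vel is the mean speed in m/s. With guard (N) it stops when the force on the tool has changed by that much, and returns True; else False.
- robot.goto_joints(angles): joint-space move.
- robot.set_gripper(opening): finger opening in m; the grip force is fixed at half the most; returns when the fingers have stopped.
- robot.pause(seconds).
- robot.ik(position, orientation): joint angles nearest the present ones, or None.
- robot.observe(): the state.
- robot.grab_frame(name): name is "scene" or "top" or "wrist"; returns the picture (400x640x3 uint8, blue, green, red); there is no depth.
- robot.get_calibration(name): a dict with "vertical_fov" (degrees; the focal length in pixels is half the picture's height over the tangent of half this angle, whatever the lens; pixels are square), "cx", "cy" (the principal point, pixels), "rvec" (rotation vector, rad) and "tvec" (3), from world to camera coordinates, as OpenCV has them. Camera axes: x right, y down, z forward; pixel columns grow to the right and rows downward; lengths in m; the calibration is good to about 2 mm. A picture is of the moment at which its call begins: read the wrist's pose just before it. get_calibration takes no time and is no camera call; for the wrist camera it gives the pose at the moment of the call.
A pose or a line that the arm cannot do raises robot.IKError and nothing moves.
- robot.job_done(): hands the job in; it is judged then, once.
The state is a dict: "time": time; "q": joint angles; "qvel": joint speeds; "joint_torque": joint torques, N m; "tool_pos": TCP position; "tcp_rot": TCP orientation; "ft_force": force on the tool from outside, world axes, zero at the start; "torque": the same for the moment, N m; "gripper_width": finger opening in m; "gripper_force": force on a finger pad.
Only numpy, scipy, OpenCV 4.12 (cv2) and the standard library are available. Lean on these libraries where they do the work, as an engineer would, in place of code of your own. Each camera call takes 0.05 s, during which the arm holds its last target. There are 200 camera calls.

## Working session

There is one attempt and no reset: what is moved stays moved. The work goes in short steps, each a Python script; the robot and the scene stay as the last script left them, time stands still between calls to the robot, and variables do not carry over. Pictures are saved under pics/ and viewed, at most 10 in all, crops included, and the job is handed in when it is done.

```bash
mkdir -p pics; ls
python3 - <<'E'
from plant import robot
import cv2
for n in("scene","top"):
    f=robot.grab_frame(n); cv2.imwrite(f"pics/{n}0.png",f)
    c=robot.get_calibration(n); print(n,c)
s=robot.observe();print(s)
E
```

```text
pics
scene {'vertical_fov': 53.948998447978475, 'cx': 315.04001201151397, 'cy': 202.9851175592846, 'rvec': array([ 1.38586051,  2.00931737, -0.95806929]), 'tvec': array([ 0.14409192, -0.33002971,  1.5780431 ])}
top {'vertical_fov': 46.001347945861355, 'cx': 317.1918861148842, 'cy': 202.6670876124138, 'rvec': array([ 2.1258362 , -2.10162648,  0.16860603]), 'tvec': array([0.06325505, 0.59944936, 1.08459675])}
{'time': 0.1, 'q': array([ 5.90306690e+01,  5.99577741e+00,  5.53288573e+00,  8.96048844e+01,
       -5.50972681e-04,  7.75253998e+01]), 'qvel': array([-0.05195856, -0.0367454 ,  0.18259609,  0.04867201, -0.03603645,
        0.03057277]), 'joint_torque': array([ 4.12402864e-03, -5.58204639e+01,  5.04724360e+01,  1.28389968e-02,
       -4.08713495e-04, -1.34781129e-05]), 'tool_pos': array([0.19022712, 0.56882727, 0.30320727]), 'tcp_rot': array([-1.79933705e+02, -1.41021288e-02,  1.61505261e+02]), 'ft_force': array([-1.44536117, -0.37950863, -0.24100415]), 'torque': array([ 0.0038325 ,  0.0100219 , -0.01039931]), 'gripper_force': 0.0, 'gripper_width': 0.08521351374551082}
```

View pics/top0.png

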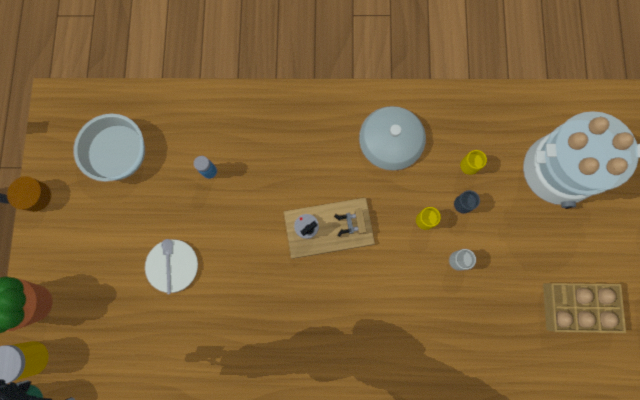

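View pics/scene0.png

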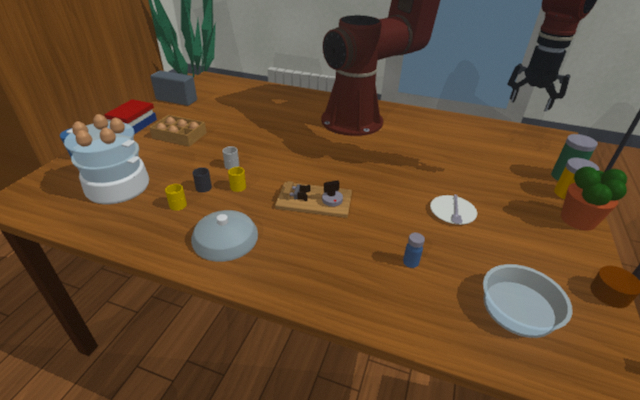

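Top view: the dark cup is at (467,202). The things it could be mistaken for are the yellow cups at (429,217) and (474,162) and the pale cup at (462,260). The holder is at (330,228), with the knob at about (308,228) and the cushion to its right at about (350,223). I choose (467,202), since it is the only dark grey one, and will check it with the wrist camera.

```bash
cat > h.py <<'E'
from plant import robot
import cv2, numpy as np
from scipy.spatial.transform import Rotation as Rn
def K(c):
    f=200/np.tan(np.radians(c["vertical_fov"]/2)); return np.array([[f,0,c["cx"]],[0,f,c["cy"]],[0,0,1]])
def w(c,px,z):
    "pixel -> world at height z"
    R=cv2.Rodrigues(c["rvec"])[0]; o=-R.T@c["tvec"]
    d=R.T@np.linalg.inv(K(c))@np.array([*px,1.]); return o+d*(z-o[2])/d[2]
def proj(c,P): return cv2.projectPoints(np.atleast_2d(np.array(P,float)),c["rvec"],c["tvec"],K(c),None)[0][:,0]
def shot(n,name):
    c=robot.get_calibration(n); f=robot.grab_frame(n); cv2.imwrite(f"pics/{name}.png",f)
    np.save(f"pics/{name}.npy",c,allow_pickle=True); return f,c
def cal(name): return np.load(f"pics/{name}.npy",allow_pickle=True).item()
E
python3 - <<'E'
from h import *
c=robot.get_calibration("top")
for n,p,z in(("dark",(467,200),.05),("yel1",(429,217),.05),("yel2",(474,162),.05),("pale",(462,260),.05),("knob",(309,228),.07),("board",(330,228),.015),("lid",(393,138),.05)): print(n,w(c,p,z).round(3))
cw=robot.get_calibration("wrist"); s=robot.observe()
R=cv2.Rodrigues(cw["rvec"])[0]; o=-R.T@cw["tvec"]
T=Rn.from_euler("xyz",s["tcp_rot"],degrees=True).as_matrix()
print("cam in tool",T.T@(o-s["tool_pos"]),(T.T@R.T).round(2),cw["vertical_fov"])
E
```

```text
dark [ 0.61  -0.292  0.05 ]
yel1 [ 0.567 -0.199  0.05 ]
yel2 [ 0.705 -0.313  0.05 ]
pale [ 0.465 -0.274  0.05 ]
knob [0.535 0.088 0.07 ]
board [0.543 0.039 0.015]
lid [ 0.765 -0.116  0.05 ]
cam in tool [ 0.08186041 -0.00063015 -0.06882738] [[-0.   -0.95 -0.32]
 [ 1.   -0.   -0.  ]
 [ 0.   -0.32  0.95]] 66.69997079541612
```

Run:
```python
from h import *
for yaw in(90,-90,45,-135,135,-45): print(yaw,[None if q is None else np.array(q).round(0) for q in(robot.ik([.54,.03,.25],[180,0,yaw]),robot.ik([.61,-.292,.12],[180,0,yaw]))])
robot.move_pose([.54,.04,.25],[180,0,90])
shot("wrist","hold1")
```

```text
90 [array([-11.,  -5., -11.,  84.,   0.,  79.]), array([-37.,  22.,   4.,  73.,   0.,  53.])]
-90 [array([ -11.,   -5.,  -11.,   84.,    0., -101.]), array([ -37.,   22.,    4.,   73.,    0., -127.])]
45 [array([-11.,  -5., -11.,  84.,   0., 124.]), array([-37.,  22.,   4.,  73.,   0.,  98.])]
-135 [array([-11.,  -5., -11.,  84.,   0., -56.]), array([-37.,  22.,   4.,  73.,   0., -82.])]
135 [array([-11.,  -5., -11.,  84.,   0.,  34.]), array([-37.,  22.,   4.,  73.,   0.,   8.])]
-45 [array([ -11.,   -5.,  -11.,   84.,    0., -146.]), array([ -37.,   22.,    4.,   73.,    0., -172.])]
```

View pics/hold1.png

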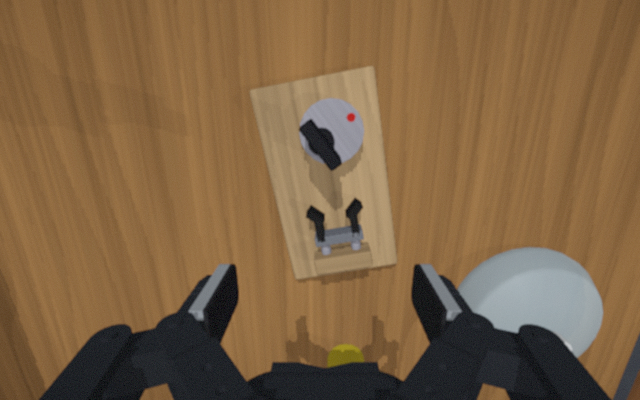

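The wrist view shows the board with corners at about (251,90), (374,67), (397,263) and (297,279). The disc is at (332,132) with the red dot at (351,117). The wing centre is at about (321,145), and the black V-cushion arms are at (317,222) and (354,218). I'll enlarge it once.

Run:
```python
from h import *
f=cv2.imread("pics/hold1.png"); c=cal("hold1")
cv2.imwrite("pics/hold1z.png",cv2.resize(f[60:285,245:405],None,fx=2.6,fy=2.6,interpolation=cv2.INTER_CUBIC))
hsv=cv2.cvtColor(f,cv2.COLOR_BGR2HSV); 
for p in((270,120),(220,120),(300,270),(420,200),(345,255)): print(p,hsv[p[1],p[0]])
P=[w(c,p,.015) for p in((251,90),(374,67),(397,263),(297,279))]
for i in range(4): print(P[i].round(4),np.linalg.norm(P[i]-P[(i+1)%4]).round(4))
```

```text
(270, 120) [ 17  96 157]
(220, 120) [ 15 135 145]
(300, 270) [ 18  93 165]
(420, 200) [ 16 138 146]
(345, 255) [ 18  92 152]
[0.4712 0.1334 0.015 ] 0.1158
[0.5853 0.153  0.015 ] 0.2056
[ 0.6217 -0.0493  0.015 ] 0.1153
[ 0.5083 -0.07    0.015 ] 0.2067
```

View pics/hold1z.png

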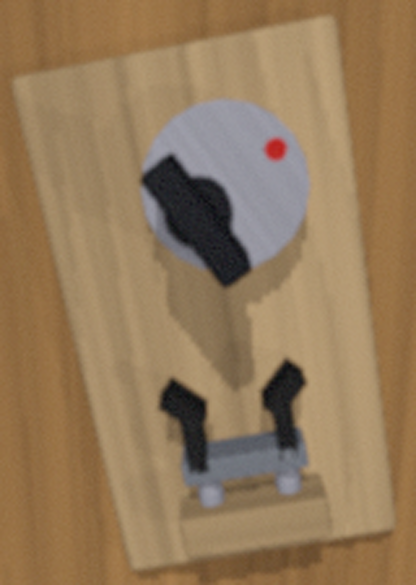

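The crop shows the wing's top from about (160,170) to (236,270), the disc centred at about (225,184), the red dot at (276,149), and the V arms symmetric about x≈235. I compute the pivot in two ways.

Run:
```python
from h import *
c=cal("hold1"); P=lambda u,v,z:w(c,(245+(u+.5)/2.6-.5,60+(v+.5)/2.6-.5),z)
d=P(225,184,.034);r=P(276,149,.034);k=P(197.5,220,.075)
e1,e2=P(160,170,.075),P(236,270,.075)
for n,v in zip("disc red wing".split(),(d,r,k)): print(n,v.round(4))
print("disc dia",np.linalg.norm(P(141,184,.034)-P(309,184,.034)),"wing len",np.linalg.norm(e1-e2))
yaw=np.radians(10.2); hx=np.array([np.cos(yaw),np.sin(yaw)]);hy=np.array([-hx[1],hx[0]])
wd=(e1-e2)[:2]; print("wing dir deg",np.degrees(np.arctan2(wd[1],wd[0])))
for lob in((r-d)[:2],(r-k)[:2],(d-k)[:2]):
  print("lobe ang rel cup dir (ccw)",np.degrees(np.arctan2(*lob[::-1]))-(10.2-90),np.linalg.norm(lob))
cen=np.mean([w(c,p,.015) for p in((251,90),(374,67),(397,263),(297,279))],0)[:2]; print("board c",cen)
for n,v in(("wing",k),("disc",d),("V",(P(173,400,.037)+P(288,375,.037))/2),("block",P(254,515,.04))):
  q=v[:2]-cen; print(n,"rel board centre in holder axes",q@hx,q@hy)
```

```text
disc [0.5461 0.098  0.034 ]
red [0.5637 0.1099 0.034 ]
wing [0.5369 0.0908 0.075 ]
disc dia 0.05904512528519011 wing len 0.03800137766736288
wing dir deg 127.3936546833019
lobe ang rel cup dir (ccw) 113.67705150908576 0.021201158292605774
lobe ang rel cup dir (ccw) 115.19476617522812 0.03291350918301945
lobe ang rel cup dir (ccw) 117.93790095540852 0.011733233382210401
board c [0.54663327 0.04178622]
wing rel board centre in holder axes -0.0009114255786516087 0.04996705097019407
disc rel board centre in holder axes 0.009454368712225004 0.055464238825875034
V rel board centre in holder axes -0.0014200075223863467 -0.01853239646943025
block rel board centre in holder axes -0.0010530703197981993 -0.07182403411260445
```

Everything agrees: the pivot is about (0.5366, 0.0909), holder yaw is about 10.2°, and the lobe is about 2.04 rad from the cup direction. The disc measures 59 mm, and both pivot estimates agree within 1 mm. Now a close look at the dark cup.

Run:
```python
from h import *
robot.move_pose([.61,-.292,.24],[180,0,135])
f,c=shot("wrist","cup1")
print(proj(c,[[.61,-.292,.06]]))
g=f[80:330,170:490]; cv2.imwrite("pics/cup1z.png",cv2.resize(g,None,fx=2,fy=2,interpolation=cv2.INTER_CUBIC)); print(robot.observe()["time"])
```

```text
[[324.35504167 203.13742655]]
3.7583
```

View pics/cup1z.png

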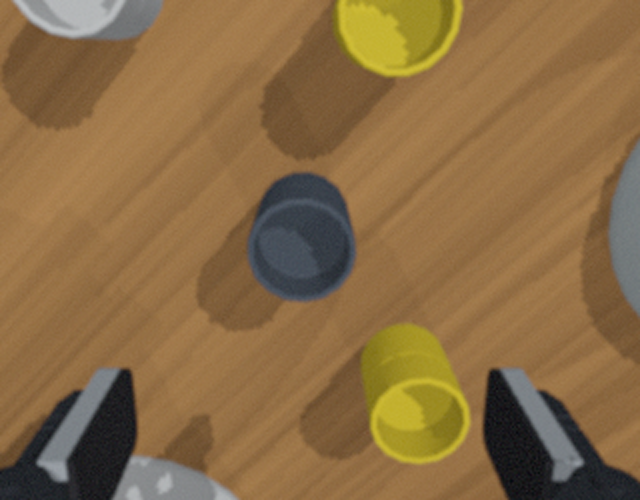

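The crop confirms the choice: the dark grey cup's rim is centred at (302,250), which is full-frame (321,205), with yellow cups on either side. I'll grasp it.

Run:
```python
from h import *
c=cal("cup1"); p=w(c,(170+(302.5)/2-.5,80+(250.5)/2-.5),.06)
a,b=[w(c,(170+u/2,205),.06) for u in(249,355)]
print(p,"dia",np.linalg.norm(a-b))
E=[180,0,135]
robot.line_to([p[0],p[1],.16],vel=.2)
hit=robot.line_to([p[0],p[1],.045+.054],vel=.08,guard=8); print("guard",hit)
robot.set_gripper(.0)
s=robot.observe(); print(s["gripper_width"],s["gripper_force"],s["ft_force"],s["tool_pos"],s["time"])
robot.line_to([p[0],p[1],.22],vel=.12); robot.pause(.2)
s=robot.observe(); print(s["gripper_width"],s["gripper_force"],s["ft_force"],s["tool_pos"],s["time"])
```

```text
[ 0.60882993 -0.29523944  0.06      ] dia 0.04581706864543312
guard False
0.04588549842435212 62.397955449996516 [ 0.99884284 -0.01036788  4.61644282] [ 0.60924756 -0.29546834  0.09978573] 5.6583
0.04596202439046862 61.919582169502974 [-0.42191431  0.16359904 -0.47356856] [ 0.60857691 -0.29503437  0.21917286] 7.0167
```

Run:
```python
from h import *
pl=[.5457,.0402]
robot.move_pose([*pl,.20],[180,0,100.2]); robot.pause(.2)
f,c=shot("wrist","above"); s=robot.observe(); print(s["tool_pos"],s["tcp_rot"],s["time"])
cv2.imwrite("pics/abovez.png",cv2.resize(f[50:400,150:500],None,fx=1.7,fy=1.7,interpolation=cv2.INTER_CUBIC))
```

```text
[0.54596518 0.03948474 0.1999602 ] [-1.79996803e+02  1.05835985e-03  1.00147287e+02] 8.5583
```

View pics/abovez.png

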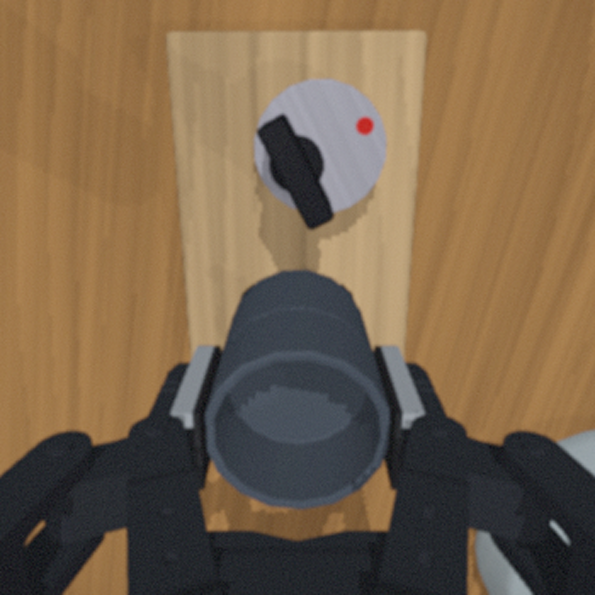

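The cup is held upright. The rim spans x 207–390 and y 350–508 in the crop. The wing centre is at about (295,172), the disc at (321,146) and the red dot at (365,126). I'll check the cup's offset in the grip and re-measure the pivot.

Run:
```python
from h import *
c=cal("above"); P=lambda u,v,z:w(c,(150+(u+.5)/1.7-.5,50+(v+.5)/1.7-.5),z)
zr=.2000-.0998+.06
# predicted rim outline for offsets along tool x, compare to seen extents
s=robot.observe(); T=Rn.from_euler("xyz",s["tcp_rot"],degrees=True).as_matrix(); t=s["tool_pos"]
th=np.linspace(0,6.28,200)
for dx in(-.003,0,.003):
  q=proj(c,[t+T@[dx+.024*np.cos(a),.024*np.sin(a),0]+[0,0,zr-t[2]] for a in th]); q=(q-[150,50])*1.7
  print(dx,q.min(0).round(),q.max(0).round())
d=P(321,146,.034);k=P(295,172,.075);r=P(365,126,.034);e1,e2=P(272,123,.075),P(318,222,.075)
print(d,k,r,np.degrees(np.arctan2(*(e1-e2)[1::-1])),np.degrees(np.arctan2(*(r-d)[1::-1])),np.degrees(np.arctan2(*(r-k)[1::-1])))
L=np.radians(37); print("pivot from disc",d[:2]-.012*np.array([np.cos(L),np.sin(L)]))
A,B,C,D=[P(*p,.015) for p in((168,32),(425,31),(191,345),(408,345))]
for u,v in((B,A),(A,C),(B,D)): print(np.degrees(np.arctan2(*(u-v)[1::-1])))
```

```text
-0.003 [202. 358.] [393. 518.]
0 [201. 347.] [394. 510.]
0.003 [201. 335.] [395. 500.]
[0.54625785 0.09796867 0.034     ] [0.5359241  0.09068138 0.075     ] [0.56369387 0.10981591 0.034     ] 125.00379001492325 34.194905802769654 34.56846246897166
pivot from disc [0.53667422 0.09074689]
10.25864038838364
100.06261810164602
101.20329602327286
```

The cup is centred in the grip to about 1 mm and the pivot is confirmed. Setting it down.

Run:
```python
from h import *
pl=np.array([.5457,.0402])
robot.line_to([*pl,.125],vel=.1); robot.pause(.2)
s=robot.observe(); cor=pl-s["tool_pos"][:2]; print(s["tool_pos"],cor)
cor=np.clip(cor,-.002,.002)
hit=robot.line_to([*(pl+cor),.1135],vel=.02,guard=4); robot.pause(.2)
s=robot.observe(); print(hit,s["tool_pos"],s["ft_force"])
robot.set_gripper(.075); robot.pause(.3)
s=robot.observe(); print(s["gripper_width"],s["ft_force"],s["time"])
robot.line_to([*(pl+cor),.2],vel=.12)
robot.pause(.2)
f,c=shot("wrist","placed"); s=robot.observe(); print(s["tool_pos"],s["time"])
cv2.imwrite("pics/placedz.png",cv2.resize(f[50:400,150:500],None,fx=1.7,fy=1.7,interpolation=cv2.INTER_CUBIC))
```

```text
[0.54613735 0.04015223 0.12574381] [-4.37346568e-04  4.77729064e-05]
True [0.5451734  0.04028521 0.11473852] [-0.26345274  0.94367448  5.53108517]
0.07510224814606961 [-0.23133737  0.44631361 -0.52636044] 11.0667
[0.54492408 0.04030894 0.19927253] 12.1833
```

View pics/placedz.png

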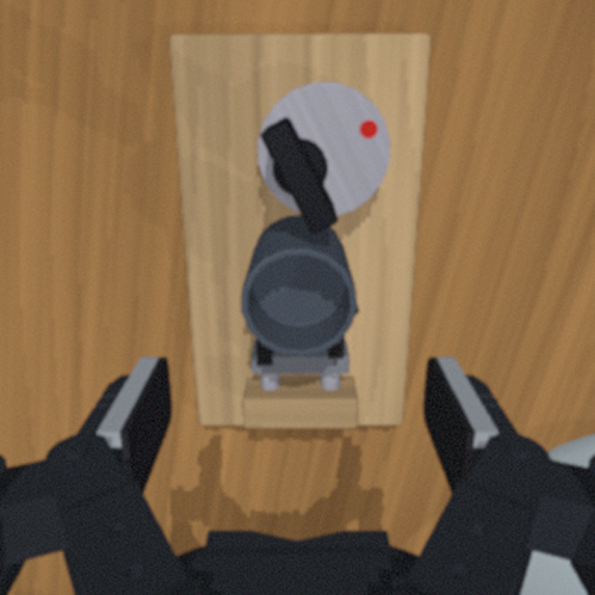

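The cup stands upright in the gap, rim at (300,302), clear of the cam. Next, grasp the knob and try small turns.

Run:
```python
from h import *
c=cal("placed"); p=w(c,(150+300.5/1.7-.5,50+302.5/1.7-.5),.075)[:2]
pv=np.array([.5366,.0908]); a=np.radians(10.2); hx=np.array([np.cos(a),np.sin(a)]);hy=np.array([-hx[1],hx[0]]); o=pv-.0565*hy
print("cup in holder",(p-o)@hx,(p-o)@hy)
R=[180,0,126]
robot.set_gripper(.045)
robot.move_pose([*pv,.18],R); robot.pause(.15); s=robot.observe(); cor=pv-s["tool_pos"][:2]; print(cor)
print(robot.line_to([*(pv+np.clip(cor,-.0015,.0015)),.116],vel=.08,guard=8)); robot.pause(.15)
s=robot.observe(); print(s["tool_pos"],s["ft_force"],s["torque"])
robot.set_gripper(0); robot.pause(.2)
s=robot.observe(); print(s["gripper_width"],s["gripper_force"],s["tool_pos"],s["tcp_rot"],s["ft_force"],s["torque"],s["q"],s["time"])
q0=s["q"].copy()
for i in range(1,4):
  q=q0.copy(); q[5]+=2*i; robot.goto_joints(q); s=robot.observe(); print(s["q"][5]-q0[5],s["tcp_rot"][2],s["torque"][2],s["ft_force"],s["time"])
```

```text
cup in holder -0.0002527517700625553 0.005615007559387698
[-0.0004686   0.00067826]
False
[0.53654694 0.09145671 0.11667143] [ 0.15770835 -0.3987789   0.14349306] [ 0.04102697 -0.02465846 -0.02942743]
0.018262188394061504 58.486407995224 [0.53602341 0.09119466 0.1167251 ] [-1.79962710e+02  3.22476134e-02  1.25989978e+02] [-3.81783891 -1.87953398  6.6033477 ] [-0.38735484  0.95319947  0.01596795] [-4.11284395e+00 -7.13987430e-01 -2.08999673e+01  6.98217703e+01
 -4.86867199e-02  4.98971922e+01] 14.8667
1.9561006830061274 124.03381542603033 0.09076287414850523 [-2.45985985  0.45170753  1.19010639] 15.1167
3.9325326170673947 122.05778330720423 0.11228063018906617 [-1.17041256 -0.26539449  2.69322576] 15.3667
5.92388246479765 120.06945262844641 0.1821710931901818 [-1.27488106  0.56398945  2.75193751] 15.6167
```

Width 18 mm and a tilting moment mean one fingertip is on the hub under the wing. I'll regrasp 7 mm higher.

Run:
```python
from h import *
pv=np.array([.5366,.0908])
robot.set_gripper(.04)
robot.line_to([*(pv+[0,.0003]),.1235],vel=.05); robot.pause(.15)
s=robot.observe(); print(s["tool_pos"],s["torque"])
robot.set_gripper(0); robot.pause(.2)
s=robot.observe(); print(s["gripper_width"],s["gripper_force"],s["tool_pos"],s["tcp_rot"],s["ft_force"],s["torque"],s["time"])
f,c=shot("wrist","knob"); cv2.imwrite("pics/knobz.png",cv2.resize(f[100:400,150:500],None,fx=1.7,fy=1.7,interpolation=cv2.INTER_CUBIC))
```

```text
[0.53659913 0.09109817 0.12350954] [-0.01077352  0.03350079 -0.00355337]
0.010937076208493662 58.93133997917175 [0.53617399 0.09119537 0.12351856] [-1.79920009e+02  5.57644244e-03  1.20007977e+02] [-5.90749095  0.85487108  5.205404  ] [0.07453354 1.19335496 0.27404853] 16.9583
```

View pics/knobz.png

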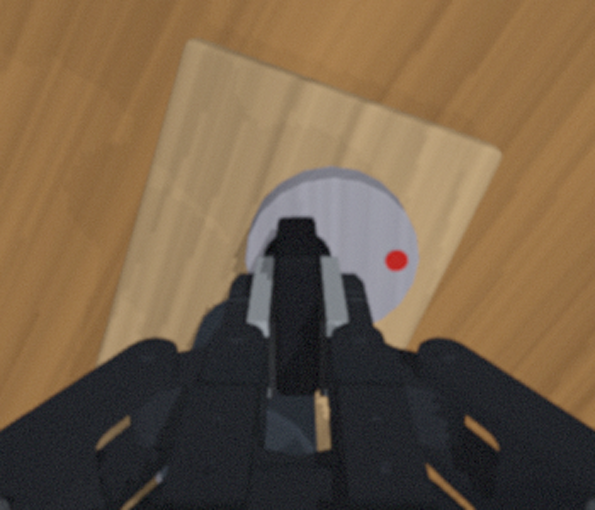

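Clean pinch: the wing is aligned between the pads and the red dot is at (396,260). Turning in 2° steps and watching the moment for a rise.

```bash
cat > turn.py <<'E'
from h import *
def D(th): return 12*np.cos(th)+np.sqrt(54**2-(12*np.sin(th))**2)
def rd(n=4):
    t=[];f=[]
    for _ in range(n): robot.pause(.03); s=robot.observe(); t.append(s["torque"][2]); f.append(s["ft_force"])
    return s,np.mean(t),np.mean(f,0)
def th(s): return np.radians(s["tcp_rot"][2]-90+79.8)
E
python3 - <<'E'
from turn import *
s=robot.observe(); q0=s["q"].copy(); M=[]
for i in range(1,45):
  q=q0.copy(); q[5]+=2*i; robot.goto_joints(q); s,m,f=rd(); M.append(m)
  base=np.median(M[2:9]) if len(M)>9 else None
  print(i,round(s["tcp_rot"][2],2),"y",round(56.5-D(th(s)),2),"M",round(m,3),f.round(1),s["tool_pos"][:2].round(4),round(s["time"],1))
  if base is not None and m>base+.07: print("stop",base);break
E
```

```text
1 118.04 y 7.4 M 0.006 [-2.6 -0.3  3.3] [0.5362 0.0912] 17.4
2 116.05 y 7.03 M 0.078 [-2.6  0.6  3.3] [0.5362 0.0912] 17.8
3 114.05 y 6.64 M 0.062 [-2.2  0.4  2.9] [0.5362 0.0912] 18.2
4 112.05 y 6.26 M 0.026 [-1.6  1.5  2.5] [0.5363 0.0912] 18.5
5 110.05 y 5.86 M 0.059 [-0.6  1.3  1.9] [0.5363 0.0912] 18.9
6 108.05 y 5.46 M 0.07 [0.6 2.1 1.3] [0.5363 0.0912] 19.3
7 106.05 y 5.06 M 0.062 [1.5 2.9 0.9] [0.5363 0.0912] 19.7
8 104.05 y 4.65 M 0.075 [ 2.9  3.2 -0.3] [0.5363 0.0912] 20.1
9 102.07 y 4.24 M 0.047 [ 3.   4.2 -0.8] [0.5363 0.0912] 20.5
10 100.07 y 3.82 M 0.069 [ 3.8  3.5 -1.2] [0.5364 0.0912] 20.8
11 98.07 y 3.4 M 0.137 [ 4.   4.4 -1.3] [0.5364 0.0913] 21.2
stop 0.061522384696566845
```

Run:
```python
from turn import *
s=robot.observe(); q0=s["q"].copy()
for i in range(1,30):
  q=q0.copy(); q[5]+=1.5*i; robot.goto_joints(q); d=robot.observe()["torque"][2]; s,m,f=rd(3)
  print(i,round(s["tcp_rot"][2],2),"y",round(56.5-D(th(s)),2),"dyn",round(d,3),"M",round(m,3),f.round(1),round(s["time"],1))
  if m>.19: break
```

```text
1 96.63 y 3.1 dyn 0.26 M 0.273 [ 3.4  3.7 -0.7] 21.6
```

Run:
```python
from turn import *
s=robot.observe(); q0=s["q"].copy()
for i in range(1,3):
  q=q0.copy(); q[5]+=2*i; robot.goto_joints(q); d=robot.observe()["torque"][2]; s,m,f=rd(3)
  print(i,round(s["tcp_rot"][2],2),"y",round(56.5-D(th(s)),2),"dyn",round(d,3),"M",round(m,3),f.round(1),round(s["time"],1))
```

```text
1 94.7 y 2.69 dyn 0.227 M 0.19 [ 3.7  3.6 -0.8] 21.9
2 92.71 y 2.26 dyn 0.302 M 0.298 [ 3.8  3.9 -1.2] 22.3
```

The static readings are noisy, but there's a clear rise. An independent measure is the cushion's travel (F/4500). I'll let go and compare with the "placed" picture from the same pose.

```bash
cat > look.py <<'E'
from turn import *
def look(name):
    s=robot.observe(); robot.set_gripper(.03); robot.line_to([*s["tool_pos"][:2],.17],vel=.15)
    robot.move_pose([.5453,.0402,.20],[180,0,100.2]); robot.set_gripper(.075); robot.pause(.2)
    return shot("wrist",name)
E
python3 - <<'E'
from look import *
look("chk1"); print(robot.observe()["tool_pos"],robot.observe()["time"])
im=[]
for n in("placed","chk1"):
  f=cv2.imread(f"pics/{n}.png")[150:310,280:375]; im.append(cv2.resize(f,None,fx=3.6,fy=3.6,interpolation=cv2.INTER_CUBIC))
cv2.imwrite("pics/cmp.png",np.hstack(im))
E
```

```text
[0.5453277  0.04020053 0.2000304 ] 24.1583
```

View pics/cmp.png

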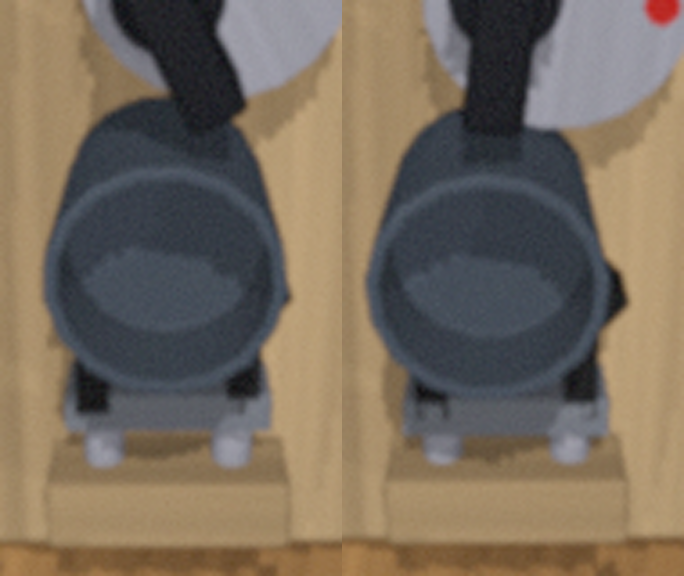

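The second frame shows the cushion bar's lower edge pushed toward the wooden block, about 2.5 px relative to the block, and the cup slightly left. I'll quantify that by image registration.

```bash
cat > meas.py <<'E'
from h import *
# sub-pixel shift between patches (x,y of a full-frame box) after warping image b onto a's camera via plane z
def warp(b,ca,cb,z):
    P=np.array([[.47,.15,z],[.6,.15,z],[.62,-.05,z],[.5,-.07,z]])
    H=cv2.getPerspectiveTransform(proj(cb,P).astype(np.float32),proj(ca,P).astype(np.float32))
    return cv2.warpPerspective(b,H,(640,400),flags=cv2.INTER_CUBIC)
def shift(a,b,box):
    x0,x1,y0,y1=box; m=8
    t=cv2.resize(a[y0:y1,x0:x1],None,fx=8,fy=8,interpolation=cv2.INTER_CUBIC)
    s=cv2.resize(b[y0-m:y1+m,x0-m:x1+m],None,fx=8,fy=8,interpolation=cv2.INTER_CUBIC)
    r=cv2.matchTemplate(s,t,cv2.TM_CCOEFF_NORMED); _,v,_,p=cv2.minMaxLoc(r); return (np.array(p)/8-m).round(2),round(v,3)
def compare(n):
    a=cv2.imread("pics/placed.png");b0=cv2.imread(f"pics/{n}.png");ca,cb=cal("placed"),cal(n)
    for nm,z,box in(("block",.04,(292,362,274,303)),("blockL",.04,(289,300,270,305)),("boardedge",.015,(255,275,270,310)),("barL",.03,(296,308,256,273)),("barR",.03,(344,358,256,273)),("barmid",.03,(300,354,262,272)),("rodL",.03,(300,316,264,283))):
        b=warp(b0,ca,cb,z); q=proj(ca,[[.545,.0,z],[.545,.001,z]]); print(nm,shift(a,b,box),"px/mm",np.linalg.norm(q[1]-q[0]).round(2))
E
python3 - <<'E'
from meas import *
compare("chk1")
c=cal("chk1"); pv=np.array([.5366,.0908]); a=np.radians(10.2); hx=np.array([np.cos(a),np.sin(a)]);hy=np.array([-hx[1],hx[0]]); o=pv-.0565*hy
for n,u0,v0 in(("placed",165,277),("chk1",145,285)):
  p=w(cal(n),(280+(u0+.5)/3.6-.5,150+(v0+.5)/3.6-.5),.075)[:2]; print(n,(p-o)@hx,(p-o)@hy)
# x position of block centre / V: 
for n,u0 in(("placed",169),("chk1",165)):
  p=w(cal(n),(280+u0/3.6-.5,150+482/3.6),.04)[:2]; print("block x",(p-o)@hx)
E
```

```text
block (array([0.  , 0.12]), 0.961) px/mm 1.07
blockL (array([-0.25,  0.12]), 0.973) px/mm 1.07
boardedge (array([0., 0.]), 0.986) px/mm 0.99
barL (array([-0.5 ,  0.75]), 0.852) px/mm 1.04
barR (array([0.12, 1.25]), 0.951) px/mm 1.04
barmid (array([-0.12,  0.5 ]), 0.728) px/mm 1.04
rodL (array([0., 1.]), 0.867) px/mm 1.04
placed -0.0007967342762161517 0.006252185929380937
chk1 -0.0038212797135737343 0.003932689789384686
block x 8.928103804577862e-06
block x -2.930103187629619e-05
```

The cushion has yielded about 1 mm, so roughly 5–6 N, which the moment reading roughly supports. Regrasp, add 3°, let go and look again.

```bash
cat > add.py <<'E'
from look import *
def add(y0,dq):
    pv=[.5364,.0911]
    robot.move_pose([*pv,.17],[180,0,y0]); robot.set_gripper(.036)
    print("g",robot.line_to([*pv,.1235],vel=.08,guard=10)); robot.set_gripper(0); robot.pause(.1)
    s,m,f=rd(3); print("w",s["gripper_width"],s["tcp_rot"][2],m,f.round(1))
    q0=s["q"].copy()
    n=int(np.ceil(dq/1.5))
    for i in range(1,n+1):
        q=q0.copy(); q[5]+=dq*i/n; robot.goto_joints(q); d=robot.observe()["torque"][2]; s,m,f=rd(3)
        print(round(s["tcp_rot"][2],2),"y",round(56.5-D(th(s)),2),"dyn",round(d,3),"M",round(m,3),f.round(1))
    robot.pause(.2)
E
python3 - <<'E'
from add import *
from meas import compare
add(92.7,3.0); look("chk2"); compare("chk2"); print(robot.observe()["time"])
im=[cv2.resize(cv2.imread(f"pics/{n}.png")[150:310,280:375],None,fx=3.6,fy=3.6,interpolation=cv2.INTER_CUBIC) for n in("chk1","chk2")]
cv2.imwrite("pics/cmp2.png",np.hstack(im))
E
```

```text
g False
w 0.010776464574424648 92.72764769742982 0.40350963792421846 [-3.5 -0.3  5.9]
91.27 y 1.95 dyn 0.4 M 0.356 [-1.7 -0.1  0.7]
89.77 y 1.63 dyn 0.375 M 0.416 [-1.1 -0.2  1.1]
block (array([0.  , 0.25]), 0.957) px/mm 1.07
blockL (array([-0.38,  0.12]), 0.948) px/mm 1.07
boardedge (array([0., 0.]), 0.984) px/mm 0.99
barL (array([-0.62,  1.12]), 0.835) px/mm 1.04
barR (array([0.  , 2.38]), 0.952) px/mm 1.04
barmid (array([-0.75,  1.38]), 0.726) px/mm 1.04
rodL (array([0., 1.]), 0.818) px/mm 1.04
29.0333
```

View pics/cmp2.png

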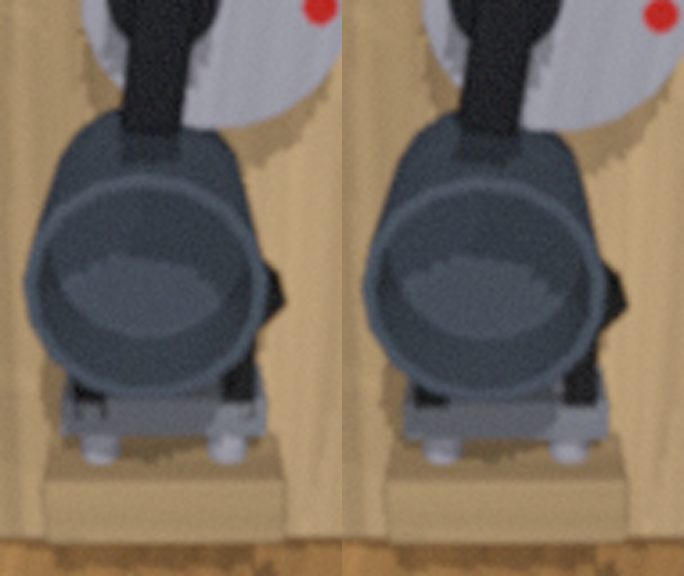

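Bar shift is about 1.5–2.1 mm (7–10 N) and cam geometry gives 8–12 N. One sharper check on existing images uses the bar/wood saturation edge and the red dot angle.

Run:
```python
from meas import *
a=np.radians(10.2); pv=np.array([.5366,.0908]); ca=cal("placed")
for n in("placed","chk1","chk2"):
  b0=cv2.imread(f"pics/{n}.png"); c=cal(n); out=[]
  b=warp(b0,ca,c,.03)
  S=b.astype(float); S=(S[...,2]-S[...,0])/S.sum(2)   # red-blue chroma: wood high, bar ~0
  for x0,x1 in((317,325),(325,333),(333,340)):
    p=S[255:282,x0:x1].mean(1); p=cv2.GaussianBlur(p[:,None],(1,3),0)[:,0]
    lo=p[5:16].min(); i0=5+p[5:16].argmin(); hi=p[i0:].max(); m=(lo+hi)/2
    i=i0+np.argmax(p[i0:]>m); out.append(round(255+i-1+(m-p[i-1])/(p[i]-p[i-1]),2))
  h=cv2.cvtColor(b0,cv2.COLOR_BGR2HSV); r=((h[...,0]<6)|(h[...,0]>174))&(h[...,1]>170)&(h[...,2]>120); r[:, :280]=0; r[:,400:]=0; r[160:]=0
  v,u=np.nonzero(r); P=w(c,(u.mean(),v.mean()),.034)[:2]-pv; t=np.degrees(np.arctan2(P[1],P[0]))+79.8
  print(n,"bar edge rows",out,"lobe angle",t.round(1),len(u),np.linalg.norm(P).round(4))
```

```text
placed bar edge rows [np.float64(269.19), np.float64(269.24), np.float64(269.4)] lobe angle 115.4 52 0.0331
chk1 bar edge rows [np.float64(271.25), np.float64(271.3), np.float64(271.76)] lobe angle 80.6 50 0.0338
chk2 bar edge rows [np.float64(272.12), np.float64(272.12), np.float64(272.74)] lobe angle 77.8 49 0.034<stdin>:6: RuntimeWarning: invalid value encountered in divide
```

The estimates from cushion travel, turning moment and cam geometry run from 7 to 15 N and centre near 11 N, inside the 6–16 N band. The hand is clear and the cup is at rest, so I'm handing in.

Run:
```python
from plant import robot
print(robot.job_done())
```

```text
the job is handed in; nothing more can be done
None
```

I handed the job in: the dark cup stands upright in the holder, held by the cam at an estimated 11 N (estimates ran 7–15 N, not measured directly), about 4 mm off the clamping line (8 mm allowed), with the gripper clear; the verdict was not shown.

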